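Return sealed containers to their matching holders

ROBOT

A 6-joint arm with a two-finger parallel gripper is mounted at the origin on the work surface. World frame = base frame: x ahead of the robot, y to its left, z up, the work surface at z = 0. Lengths are in mm, angles in rad, forces in N, time in s.
With the tool pointing down it reaches from about 350 to 775 mm from the base axis. Payload 7.3 kg.
Tool frame: the origin (TCP) lies on the centre line of the jaws, within the pads' length; the fingertips stand bot.tip_reach ahead of it and the grasp point (between the pads) lies 6 mm ahead of it (bot.tip_reach is the distance from the TCP to the fingertips, in mm); z points along the fingers, y is the direction in which the jaws open and shut (so a half turn about z gives the same grasp; the last joint's range is limited). The gripper opens to 92 mm and grips with 3 to 60 N. Pads are 19 mm wide; open, the fingers measure 130 mm over their backs; the gripper's body (75 mm by 190 mm) begins 47 mm behind the grasp point.
Start: joints at [1.184, 0.342, 1.524, -0, 1.275, -0.146], TCP at [125.185, 509.874, 251.741] pointing down, gripper open.
Joint ranges: [-2.53, 2.53], [-0.77, 2.02], [0.04, 2.7], [-1, 4.14], [0.28, 2.66], [-3.11, 3.11]. Speed limits (rad/s): [2.57, 2.57, 3.14, 3.14, 3.14, 3.14].

INTERFACE

Orientations are given as [roll, pitch, yaw] about the fixed x, y, z axes, in that order (R = Rz(yaw) Ry(pitch) Rx(roll)).
In Python, from plant import bot gives the robot as it stands.
- The arm moves only by the tool step_arm, never from a script. Its argument "deltas" is a list of rows, each a list of 6 numbers: the shift along the tool's x, y, z in mm, then the turn, a rotation vector about the tool's x, y, z in rad. A call has 1 to 5 rows; each row is the pose to reach, as a shift and turn from the pose commanded when the call began, along the tool's axes at that moment; what a row does not reach only later rows make up. A row lasts 1/12 s, in which the tool goes at most 41.7 mm and 7.16 degrees, less where a joint would pass 70% of its speed; a pose out of reach is approached as far as the arm can. A call with a gripper value outside its range is refused whole. "fingers" is the finger opening in mm, from 0 to 91.8, set as the call begins (left out, the last holds). The fingers move at their own pace and stop on an object; the grip force is fixed at half the most. Time passes only in rows, so rows that repeat a pose let the fingers close. It gives the time, the measured TCP pose, the force and the opening at its end, in the units of the state.
- bot.get_obs(): the state, without advancing time (a new reading comes with each control period).
- bot.capture(name): name is "scene" or "top"; returns a dict with "color" (420x560x3 uint8, red, green, blue), "fx", "fy", "cx", "cy" (pixels), "R" (3x3) and "t" (3): a world point X has camera coordinates R X + t. Camera axes: x right, y down, z forward; pixel columns grow to the right and rows downward; lengths in mm; the calibration is good to about 2 mm. A picture is of the moment at which its call begins. There is no depth.
- bot.close_job(): hands the job in, once; it reports no verdict.
Trained networks look in a picture, given as the dict that the camera call returned (one of the last four; its "shot" number tells which), for a name from the list of things; names that differ only in an ending like _2 or _b are one class to them, and where a whole thing is asked for, a point or a joint stands for the part that bears it (a point fixed in the world has none). Each returns a list of dicts, best first, with "p" (0 to 1); they miss things now and then, are a little off and sometimes report something else, mostly with a low value. They report only what shows in the picture. A call takes as long as a camera call. They do not tell look-alikes from the thing itself.
- bot.boxes_of(query, picture): "rect" ([centre column, centre row, width, height] in pixels, round what is visible of it).
The state is a dict: "time": time; "joint_positions": joint angles; "dq": joint speeds; "tau": joint torques, N m; "tool_pos": TCP position; "tcp_rot": TCP orientation; "contact_force": force on the tool from outside, world axes, zero at the start; "moment": the same for the moment, N m; "grip_width": finger opening in mm.
Only numpy, scipy, OpenCV 4.12 (cv2) and the standard library are available. Lean on these libraries where they do the work, as an engineer would, in place of code of your own. Each camera call takes 0.05 s, during which the arm holds its last target. There are 200 camera calls.

TASK

Four closed white containers stand about on the lab bench: a wide jar, a slim vial, a square bottle and an oblong slide box. Put each one upright into the blue holder whose pocket has its shape and size, standing fully down on the pocket floor, and let go. Keep the containers upright all the time, and do not disturb the glass flask and the flat metal dish between them.

Things in the scene. Friction and masses are not known exactly. Their poses are not given: they have to be found in the camera images.
- jar: Wide squat sample jar: white plastic cylinder, diameter 56 mm, height 62 mm, with a screw lid of the same width and a thin grey seam at 45 mm; 85 to 170 g. Origin: centre of the underside, z up. Yaw does not matter. Grip 45 mm above its underside, across its 56 mm diameter. Stands in any of the four places of the near row (x 0.42 to 0.47 m).
- vial: Slim sample vial: white plastic cylinder, diameter 26 mm, height 74 mm, with a cap of the same width and a thin grey seam at 55 mm; 28 to 56 g. Origin: centre of the underside, z up. Yaw does not matter. Grip 45 mm above its underside, across its 26 mm diameter. Stands in any of the four places of the near row (x 0.42 to 0.47 m).
- square_bottle: Square reagent bottle: white plastic body 38 x 38 mm and 60 mm high, then a round cap of diameter 26 mm up to 78 mm; 70 to 140 g. Origin: centre of the underside, z up. x and y are square to its sides; yaw up to 0.6 rad either way. Grip 45 mm above its underside, across any of its two 38 mm widths. Stands in any of the four places of the near row (x 0.42 to 0.47 m).
- slide_box: Oblong white plastic box for microscope slides, 26 mm (its x) by 70 mm (its y), 66 mm high, thin grey lid seam at 46 mm; closed, 70 to 140 g. Origin: centre of the underside, z up. Yaw up to 0.6 rad either way. Grip 45 mm above its underside, across its 26 mm width (its x). Stands in any of the four places of the near row (x 0.42 to 0.47 m).
- jar_holder: Holder of the jar: 88 x 88 mm with a round pocket of diameter 66 mm, the large round one. Blue plastic block, 22 mm high, fixed. Pocket centred, its grey floor 6 mm above the bench. Origin: centre of the block's underside. Yaw within 0.4 rad; in any of the four places of the far row (x 0.60 to 0.65 m).
- vial_holder: Holder of the vial: 60 x 60 mm with a round pocket of diameter 38 mm, the small round one. Blue plastic block, 22 mm high, fixed. Pocket centred, its grey floor 6 mm above the bench. Origin: centre of the block's underside. Yaw within 0.4 rad; in any of the four places of the far row (x 0.60 to 0.65 m).
- bottle_holder: Holder of the square bottle: 74 x 74 mm with a square pocket 50 x 50 mm, sides along its x and y. Blue plastic block, 22 mm high, fixed. Pocket centred, its grey floor 6 mm above the bench. Origin: centre of the block's underside. Yaw within 0.4 rad; in any of the four places of the far row (x 0.60 to 0.65 m).
- slide_box_holder: Holder of the slide box: 62 mm (its x) by 104 mm (its y) with an oblong pocket 38 mm (x) by 82 mm (y). Blue plastic block, 22 mm high, fixed. Pocket centred, its grey floor 6 mm above the bench. Origin: centre of the block's underside. Yaw within 0.4 rad; in any of the four places of the far row (x 0.60 to 0.65 m).
- flask: Bystander: small conical glass flask with a black stopper, base diameter 50 mm, 80 mm high, standing between the two rows near the middle (x about 0.535, y about 0). To be left where it is. Origin: centre of the underside, z up. 
- dish: Bystander: flat grey metal dish with lid, diameter 61 mm, 15 mm high, lying between the two rows on the left (x about 0.53, y 0.17 to 0.20). To be left where it is. Origin: centre of the underside, z up. 
Mind the look-alikes: they are no part of the job. What is shaped like the jar but green or yellow is not meant.

How it is judged (in metres and radians):
At the end, for the whole second after the job is handed in: The jar, vial, square bottle and slide box each stand in their own holder: centre within 10 mm of the holder's centre, underside less than 10 mm above the holder's underside (pocket floor at 6 mm), upright within 0.12 rad, and at rest (horizontal distance between jar and jar_holder below 0.01 m and z of jar in the frame of jar_holder below 0.01 m and angle between each of jar, vial, square_bottle, slide_box's own z axis and vertical below 0.12 rad and linear speed of each of jar, vial, square_bottle, slide_box below 0.02 m/s and angular speed of each of jar, vial, square_bottle, slide_box below 0.2 rad/s and horizontal distance between vial and vial_holder below 0.01 m and z of vial in the frame of vial_holder below 0.01 m and horizontal distance between square_bottle and bottle_holder below 0.01 m and z of square_bottle in the frame of bottle_holder below 0.01 m and horizontal distance between slide_box and slide_box_holder below 0.01 m and z of slide_box in the frame of slide_box_holder below 0.01 m); the robot touches nothing.
It fails at once if a container is tipped by more than 0.6 rad (angle between any of jar, vial, square_bottle, slide_box's own z axis and vertical above 0.6 rad).
It fails at once if the flask is moved by more than 20 mm or tipped by more than 0.4 rad (distance of flask from where it was at the start of the episode above 0.02 m or angle between flask's own z axis and vertical above 0.4 rad).
It fails at once if the dish is moved by more than 20 mm (distance of dish from where it was at the start of the episode above 0.02 m).
It also fails if it takes over 120 s, if anything falls off the work surface, if the arm or the gripper's body presses on something with over 40 N, if the wrist force passes 120 N, or if a joint passes its speed limit or range.

## Working session

There is one attempt and no reset: what is moved stays moved. The work goes in short steps, Python scripts to look and compute and a tool call to move; the robot and the scene stay as the last step left them, time stands still between calls to the robot, and variables do not carry over. Pictures are saved under pics/ and viewed, about 12 in all and at most 16, crops included, and the job is handed in when it is done.

Besides the shell and the picture viewer there is one more tool, called as a command line: name --pt "numbers of a row" for each row, then --argument value for the rest. step_arm: Moves the arm, as the interface text tells. Its arguments: {"type":"object","properties":{"deltas":{"type":"array"},"fingers":{"type":"number"}},"required":["deltas"]}

```bash
mkdir -p pics; ls
python3 - <<'E'
from plant import bot
import cv2
o=bot.get_obs();print(o);print(bot.tip_reach)
for n in("top","scene"):
    c=bot.capture(n);cv2.imwrite(f"pics/{n}0.png",cv2.cvtColor(c["color"],cv2.COLOR_RGB2BGR));print({k:v for k,v in c.items() if k!="color"})
    for q in "jar vial square_bottle slide_box jar_holder vial_holder bottle_holder slide_box_holder flask dish".split():
        print(q,[(round(d["p"],2),[round(x) for x in d["rect"]]) for d in bot.boxes_of(q,c)][:4])
E
```

```text
pics
{'time': 0.0, 'joint_positions': array([ 1.18400739e+00,  3.42723297e-01,  1.52500166e+00, -6.92497866e-06,
        1.27540300e+00, -1.45973880e-01]), 'dq': array([ 0.00019161,  0.00158322, -0.00022202, -0.00044887, -0.00067873,
       -0.0013801 ]), 'tau': array([-1.16946935e-04, -4.31244493e+01, -2.44226986e+01,  7.17665255e-02,
        5.58816246e-02, -1.12836406e-04]), 'tool_pos': array([125.03764967, 509.51788533, 251.04999872]), 'tcp_rot': array([-3.14007271e+00, -2.16767580e-04,  2.90077945e+00]), 'contact_force': array([ 0.69806666, -0.42817253, -0.24047188]), 'moment': array([ 0.01100278, -0.02729921,  0.00669439]), 'grip_width': 91.47448126907841}
25.0
{'fx': 466.28327811318616, 'fy': 466.28327811318616, 'cx': 272.84219163297496, 'cy': 212.97190170302318, 'R': array([[ 0.01151042, -0.99983747,  0.01387617],
       [-0.99312184, -0.01304795, -0.11635618],
       [ 0.11651832, -0.01244142, -0.99311061]]), 't': array([-17.58825182, 500.2887242 , 840.29240062]), 'shot': 1}
jar [(0.94, [131, 291, 35, 35]), (0.63, [215, 238, 33, 31]), (0.63, [206, 300, 34, 32]), (0.63, [266,
[... 465 characters left out ...]
1985278, 'R': array([[ 0.18655073,  0.9824117 , -0.00812914],
       [ 0.58055675, -0.11690985, -0.80578281],
       [-0.79256084,  0.14559995, -0.59215536]]), 't': array([ -93.46611419, -267.70985429, 1493.76711287]), 'shot': 2}
jar [(0.73, [304, 161, 20, 29]), (0.7, [311, 187, 30, 39]), (0.61, [266, 187, 24, 32]), (0.57, [361, 162, 22, 36])]
vial [(0.88, [140, 208, 17, 34])]
square_bottle [(0.96, [371, 179, 23, 34])]
slide_box [(0.85, [220, 196, 38, 33])]
jar_holder [(0.89, [327, 238, 55, 43])]
vial_holder [(0.81, [247, 260, 42, 31])]
bottle_holder [(0.96, [136, 275, 48, 34])]
slide_box_holder [(0.96, [416, 237, 53, 27])]
flask [(0.97, [274, 214, 22, 40])]
dish [(0.79, [360, 214, 31, 18])]
```

Run:
```python
import cv2
a=cv2.imread("pics/top0.png")[100:330,80:480];cv2.imwrite("pics/t1.png",cv2.resize(a,(800,460),interpolation=cv2.INTER_CUBIC))
a=cv2.imread("pics/scene0.png")[130:310,90:460];cv2.imwrite("pics/s1.png",cv2.resize(a,(800,389),interpolation=cv2.INTER_CUBIC))
```

```text
(no output)
```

View pics/t1.png

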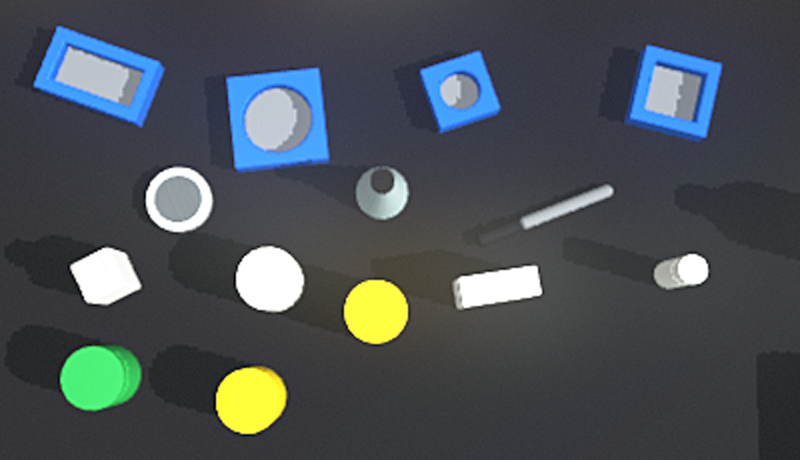

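View pics/s1.png

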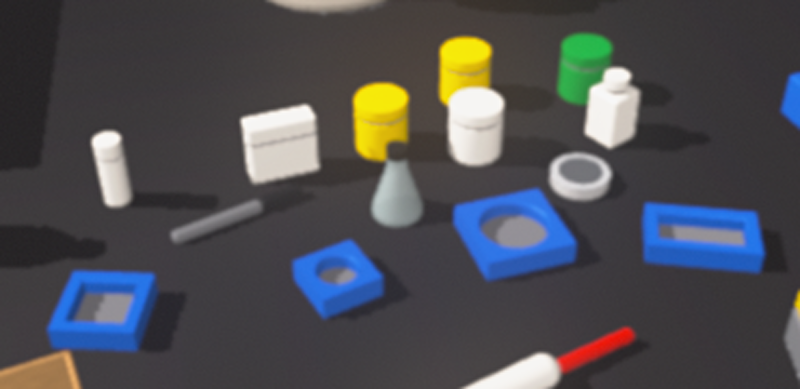

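The white jar is at top px (215,239). The jars at (268,255) and (205,300) are yellow and the one at (130,289) is green, so those three are look-alikes. The colour is unmistakable in this enlarged crop. Holders left to right are slide_box, jar, vial and bottle. Next I fit silhouettes.

```bash
cat > fit.py <<'E'
import numpy as np,cv2
from scipy.optimize import minimize
def cyl(d,z0,z1,n=32):
    a=np.arange(n)*2*np.pi/n; return np.array([[d/2*np.cos(t),d/2*np.sin(t),z] for z in(z0,z1) for t in a])
def box(w,l,h): return np.array([[x*w/2,y*l/2,z] for x in(-1,1) for y in(-1,1) for z in(0,h)])
G=dict(jar=[cyl(56,0,62)],vial=[cyl(26,0,74)],square_bottle=[box(38,38,60),cyl(26,60,78)],slide_box=[box(26,70,66)],
 jar_holder=[box(88,88,22)],vial_holder=[box(60,60,22)],bottle_holder=[box(74,74,22)],slide_box_holder=[box(62,104,22)],flask=[cyl(50,0,2)])
S=4
def render(name,p,c,roi,z=0):
    x0,y0,w,h=roi; m=np.zeros((h*S,w*S),np.uint8); cs,sn=np.cos(p[2]),np.sin(p[2])
    for g in G[name]:
        X=g@np.array([[cs,sn,0],[-sn,cs,0],[0,0,1]])+[p[0],p[1],z]
        q=X@c["R"].T+c["t"]; u=np.c_[c["fx"]*q[:,0]/q[:,2]+c["cx"],c["fy"]*q[:,1]/q[:,2]+c["cy"]]
        cv2.fillConvexPoly(m,cv2.convexHull(np.round(((u+.5-[x0,y0])*S)*16).astype(np.int32)),1,shift=4)
    return cv2.resize(m.astype(np.float32),(w,h),interpolation=cv2.INTER_AREA)
def mask(img,kind,roi):
    x0,y0,w,h=roi; a=cv2.cvtColor(img[y0:y0+h,x0:x0+w],cv2.COLOR_RGB2HSV).astype(int)
    if kind=="blue":m=(a[...,0]>95)&(a[...,0]<125)&(a[...,1]>120)&(a[...,2]>70)
    else: m=(a[...,1]<60)&(a[...,2]>95)
    n,l,s,_=cv2.connectedComponentsWithStats(m.astype(np.uint8)); m=(l==1+np.argmax(s[1:,4])).astype(np.uint8)
    if kind=="blue" or 1:
        k=cv2.findContours(m,cv2.RETR_EXTERNAL,cv2.CHAIN_APPROX_NONE)[0]; cv2.drawContours(m,k,-1,1,-1)
    return m.astype(np.float32)
def ray(c,u,v,z):
    d=c["R"].T@np.array([(u-c["cx"])/c["fx"],(v-c["cy"])/c["fy"],1]); o=-c["R"].T@c["t"]; return (o+d*(z-o[2])/d[2])[:2]
def fit(name,c,rect,z=0,pad=8,yaws=(-.6,-.3,0,.3,.6)):
    u,v,w,h=rect; roi=(int(u-w/2-pad),int(v-h/2-pad),int(w+2*pad),int(h+2*pad))
    m=mask(c["color"],"blue" if "holder" in name else "white",roi)
    p0=ray(c,u,v,z+(11 if "holder" in name else 33)); best=None
    f=lambda p:np.abs(render(name,p,c,roi,z)-m).sum()/m.sum()
    for y in (yaws if name not in("jar","vial") else (0,)):
        r=minimize(f,[*p0,y],method="Nelder-Mead",options=dict(initial_simplex=[[*p0,y],[p0[0]+8,p0[1],y],[p0[0],p0[1]+8,y],[*p0,y+.2]],xatol=.05,fatol=1e-5))
        if best is None or r.fun<best.fun: best=r
    return best.x,best.fun
E
cat > run1.py <<'E'
from plant import bot
from fit import *
for n in("top","scene"):
    c=bot.capture(n)
    for q in "jar vial square_bottle slide_box jar_holder vial_holder bottle_holder slide_box_holder".split():
        if q=="jar": r=[215,238,33,31] if n=="top" else [311,187,30,39]
        elif q=="vial" and n=="top": r=[419,236,32,20]
        else: r=bot.boxes_of(q,c)[0]["rect"]
        p,e=fit(q,c,r,pad=5); print(n,q,p.round(2),round(e,3))
E
python3 run1.py
```

```text
top jar [4.4935e+02 9.4850e+01 9.0000e-02] 0.038
top vial [ 4.6123e+02 -2.8250e+02  8.0000e-02] 0.061
top square_bottle [450.75 245.94  -1.09] 0.036
top slide_box [ 4.4504e+02 -1.1213e+02  1.7000e-01] 0.059
top jar_holder [6.0504e+02 9.4140e+01 1.2000e-01] 0.031
top vial_holder [635.46 -80.62  -1.22] 0.051
top bottle_holder [ 636.89 -288.49    1.32] 0.036
top slide_box_holder [ 6.4499e+02  2.6706e+02 -3.3000e-01] 0.04
scene jar [4.5092e+02 9.3600e+01 1.2000e-01] 0.078
scene vial [ 4.6059e+02 -2.8370e+02  1.4000e-01] 0.154
scene square_bottle [450.66 245.25   0.47] 0.068
scene slide_box [ 4.4239e+02 -1.1295e+02  2.1000e-01] 0.098
scene jar_holder [6.0463e+02 9.2630e+01 1.5000e-01] 0.067
scene vial_holder [ 6.3538e+02 -8.1380e+01  3.8000e-01] 0.085
scene bottle_holder [ 6.3539e+02 -2.9041e+02 -2.6000e-01] 0.055
scene slide_box_holder [ 6.4542e+02  2.6685e+02 -3.1000e-01] 0.08
```

step_arm --pt "-36 -17 -5 0 0 0.084" --pt "-72 -34 -10 0 0 0.168" --pt "-108 -51 -15 0 0 0.252" --pt "-144 -68 -20 0 0 0.336" --pt "-180 -85 -25 0 0 0.42" --fingers 75

```text
time: 2.27
tool_pos: [280.7, 383.1, 277.1]
tcp_rot: [3.141, 0.0, 2.477]
contact_force: [0.6, 1.4, 0.5]
grip_width: 75.3
```

```bash
cat > go.py <<'E'
import sys,numpy as np
from scipy.spatial.transform import Rotation as Ro
from plant import bot
# target: x y z phi (jaw direction)
def go(x,y,z,phi):
    o=bot.get_obs(); R=Ro.from_euler("xyz",o["tcp_rot"]); T=Ro.from_euler("xyz",[np.pi,0,phi+np.pi/2])
    d=np.array([x,y,z])-o["tool_pos"]; r=R.inv().apply(d); w=(R.inv()*T).as_rotvec()
    print("t",round(o["time"],2),"pos",o["tool_pos"].round(1),"delta",r.round(1),w.round(3),"dist",round(np.linalg.norm(d)),"grip",round(o["grip_width"],1))
go(*map(float,sys.argv[1:5]))
E
python3 go.py 450.7 245.6 200 .48
```

```text
t 2.27 pos [280.7 383.1 277.1] delta [-218.6   -3.5   77.1] [ 0.001 -0.     0.427] dist 232 grip 75.3
```

step_arm --pt "-36 -1 12 0 0 0.085" --pt "-72 -1 24 0 0 0.17" --pt "-108 -2 36 0 0 0.255" --pt "-144 -3 48 0 0 0.34" --pt "-180 -3 60 0 0 0.427"

```text
time: 2.68
tool_pos: [421.1, 270.1, 216.4]
tcp_rot: [3.141, -0.0, 2.049]
contact_force: [-0.1, 0.5, 0.2]
grip_width: 75.1
```

```bash
python3 go.py 450.7 245.6 130 .48
```

```text
t 2.68 pos [421.1 270.1 216.4] delta [-35.4  14.9  86.4] [ 0.001 -0.    -0.001] dist 95 grip 75.1
```

step_arm --pt "-18 8 30 0 0 0" --pt "-35.4 14.9 60 0 0 0" --pt "-35.4 14.9 86 0 0 0" --pt "-35.4 14.9 86 0 0 0" --pt "-35.4 14.9 86 0 0 0"

```text
time: 3.1
tool_pos: [449.0, 246.8, 130.1]
tcp_rot: [-3.139, -0.001, 2.053]
contact_force: [0.2, 0.8, -0.0]
grip_width: 75.1
```

```bash
python3 go.py 450.7 245.6 51 .48
```

```text
t 3.1 pos [449.  246.8 130.1] delta [-1.9  1.1 79.1] [-0.003 -0.001  0.002] dist 79 grip 75.1
```

step_arm --pt "-1.9 1.1 25 0 0 0" --pt "-1.9 1.1 50 0 0 0" --pt "-1.9 1.1 70 0 0 0" --pt "-1.9 1.1 79 0 0 0" --pt "-1.9 1.1 79 0 0 0"

```text
time: 3.52
tool_pos: [451.1, 246.5, 51.7]
tcp_rot: [-3.141, -0.0, 2.055]
contact_force: [-0.6, 0.4, 0.8]
grip_width: 75.0
```

step_arm --pt "0 0 0 0 0 0" --pt "0 0 0 0 0 0" --pt "0 0 0 0 0 0" --pt "0 0 0 0 0 0" --pt "0 0 0 0 0 0" --fingers 20

```text
time: 3.93
tool_pos: [451.9, 246.1, 52.5]
tcp_rot: [3.14, 0.0, 2.054]
contact_force: [0.4, -0.2, -0.0]
grip_width: 46.2
```

step_arm --pt "0 0 0 0 0 0" --pt "0 0 -10 0 0 0" --pt "0 0 -30 0 0 0" --pt "0 0 -60 0 0 0" --pt "0 0 -90 0 0 0"

```text
time: 4.35
tool_pos: [450.8, 245.7, 142.8]
tcp_rot: [-3.139, -0.0, 2.054]
contact_force: [0.6, 0.2, -0.6]
grip_width: 37.7
```

```bash
python3 go.py 635.5 -289.5 180 -.255
```

```text
t 4.35 pos [450.8 245.7 142.8] delta [-559.7  -85.   -37.2] [-0.002  0.     0.738] dist 567 grip 37.7
```

step_arm --pt "-38 -6 -15 0 0 0.06" --pt "-76 -12 -30 0 0 0.12" --pt "-114 -17 -37 0 0 0.18" --pt "-152 -23 -37 0 0 0.24" --pt "-190 -29 -37 0 0 0.3"

```text
time: 4.77
tool_pos: [514.5, 62.6, 180.3]
tcp_rot: [3.139, 0.0, 1.751]
contact_force: [0.5, 0.6, -1.2]
grip_width: 37.9
```

```bash
python3 go.py 635.5 -289.5 180 -.255
```

```text
t 4.77 pos [514.5  62.6 180.3] delta [-368.1   55.8    0.6] [ 0.002 -0.     0.435] dist 372 grip 37.9
```

step_arm --pt "-38 6 0 0 0 0.087" --pt "-76 12 0 0 0 0.174" --pt "-114 17 0 0 0 0.261" --pt "-152 23 0 0 0 0.348" --pt "-190 29 0 0 0 0.435"

```text
time: 5.18
tool_pos: [577.2, -119.2, 179.5]
tcp_rot: [3.141, -0.0, 1.314]
contact_force: [1.3, 0.1, 0.3]
grip_width: 37.7
```

```bash
python3 go.py 635.5 -289.5 180 -.255
```

```text
t 5.18 pos [ 577.2 -119.2  179.5] delta [-149.9   99.6   -0.5] [ 0.    -0.    -0.002] dist 180 grip 37.7
```

step_arm --pt "-32 21 0 0 0 0" --pt "-64 42 10 0 0 0" --pt "-96 63 25 0 0 0" --pt "-125 83 40 0 0 0" --pt "-149.9 99.6 60 0 0 0"

```text
time: 5.6
tool_pos: [636.9, -290.3, 119.8]
tcp_rot: [3.139, 0.001, 1.318]
contact_force: [0.1, 0.2, -0.8]
grip_width: 37.9
```

step_arm --pt "0 0 0 0 0 0" --pt "0 0 0 0 0 0"

```text
time: 5.77
tool_pos: [635.1, -288.6, 116.5]
tcp_rot: [-3.138, -0.001, 1.316]
contact_force: [-0.1, 0.2, -0.1]
grip_width: 37.9
```

```bash
python3 go.py 635.5 -289.5 57 -.255;  python3 - <<'E'
from plant import bot
import cv2
c=bot.capture("scene");a=c["color"][170:310,80:240]
cv2.imwrite("pics/b1.png",cv2.cvtColor(cv2.resize(a,(640,560),interpolation=cv2.INTER_CUBIC),cv2.COLOR_RGB2BGR))
E
```

```text
t 5.77 pos [ 635.1 -288.6  116.5] delta [-0.8  0.9 59.5] [-0.004 -0.001  0.   ] dist 60 grip 37.9
```

View pics/b1.png

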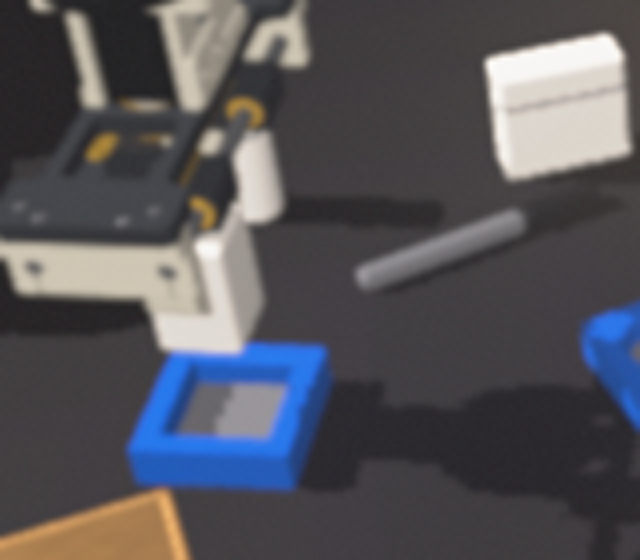

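Bottle held upright (crop px 205,300), yaw matching its holder (crop 230,415). Lowering, watching the force.

step_arm --pt "-0.8 0.9 20 0 0 0" --pt "-0.8 0.9 32 0 0 0" --pt "-0.8 0.9 40 0 0 0" --pt "-0.8 0.9 45 0 0 0" --pt "-0.8 0.9 48 0 0 0"

```text
time: 6.23
tool_pos: [636.8, -287.5, 70.5]
tcp_rot: [-3.141, -0.0, 1.32]
contact_force: [0.6, 0.2, -0.7]
grip_width: 37.7
```

step_arm --pt "0 0 2 0 0 0" --pt "0 0 4 0 0 0" --pt "0 0 5 0 0 0" --pt "0 0 6 0 0 0" --pt "0 0 6 0 0 0"

```text
time: 6.65
tool_pos: [636.9, -288.4, 64.8]
tcp_rot: [3.141, 0.0, 1.319]
contact_force: [-0.7, -0.3, 0.2]
grip_width: 37.7
```

step_arm --pt "0 0 1 0 0 0" --pt "0 0 2 0 0 0" --pt "0 0 3 0 0 0" --pt "0 0 4 0 0 0" --pt "0 0 4 0 0 0"

```text
time: 7.07
tool_pos: [636.8, -288.2, 60.4]
tcp_rot: [-3.141, -0.0, 1.319]
contact_force: [0.1, -0.7, -0.6]
grip_width: 37.8
```

step_arm --pt "0 0 1 0 0 0" --pt "0 0 2 0 0 0" --pt "0 0 3 0 0 0" --pt "0 0 3 0 0 0"

```text
time: 7.4
tool_pos: [637.0, -288.4, 58.6]
tcp_rot: [3.141, 0.0, 1.319]
contact_force: [-1.7, 1.6, 4.0]
grip_width: 38.1
```

step_arm --pt "0 0 0 0 0 0" --pt "0 0 0 0 0 0" --pt "0 0 0 0 0 0" --pt "0 0 0 0 0 0" --pt "0 0 0 0 0 0" --fingers 75

```text
time: 7.82
tool_pos: [636.9, -288.3, 57.5]
tcp_rot: [-3.141, -0.0, 1.319]
contact_force: [-0.2, -0.0, -1.2]
grip_width: 66.5
```

step_arm --pt "0 0 -10 0 0 0" --pt "0 0 -40 0 0 0" --pt "0 0 -75 0 0 0" --pt "0 0 -110 0 0 0" --pt "0 0 -125 0 0 0"

```text
time: 8.23
tool_pos: [638.4, -289.2, 189.3]
tcp_rot: [3.133, 0.002, 1.319]
contact_force: [0.4, -0.4, 0.1]
grip_width: 75.3
```

```bash
python3 go.py 461 -283 180 0;  python3 - <<'E'
from plant import bot
from fit import *
c=bot.capture("scene");print(bot.boxes_of("square_bottle",c)[:1])
r=bot.boxes_of("square_bottle",c)[0]["rect"]
print(fit("square_bottle",c,r,z=6,pad=4))
r=bot.boxes_of("vial",c)[0]["rect"]; print(r,fit("vial",c,r,pad=4))
E
```

```text
t 8.23 pos [ 638.4 -289.2  189.3] delta [ -38.2 -173.5    8. ] [ 0.008  0.003 -0.252] dist 178 grip 75.3
[]Traceback (most recent call last):
  File "<stdin>", line 4, in <module>
IndexError: list index out of range
```

step_arm --pt "-8 -35 0 0 0 -0.05" --pt "-16 -70 0 0 0 -0.1" --pt "-24 -105 0 0 0 -0.15" --pt "-32 -140 5 0 0 -0.2" --pt "-38.2 -173.5 8 0 0 -0.252" --fingers 65

```text
time: 8.8
tool_pos: [456.6, -281.1, 172.9]
tcp_rot: [-3.139, -0.002, 1.573]
contact_force: [-0.3, -0.6, -0.1]
grip_width: 65.2
```

step_arm --pt "0 0 25 0 0 0" --pt "0 0 45 0 0 0" --pt "0 0 45 0 0 0" --pt "0 0 45 0 0 0"

```text
time: 9.13
tool_pos: [458.4, -281.3, 128.3]
tcp_rot: [-3.138, -0.003, 1.571]
contact_force: [0.4, 0.5, 0.6]
grip_width: 65.1
```

```bash
python3 go.py 461 -283 51 0;  python3 - <<'E'
from plant import bot
from fit import *
c=bot.capture("scene")
for q,z in(("square_bottle",6),("vial",0)):
    r=bot.boxes_of(q,c)
    if r: r=r[0]["rect"];print(q,r,fit(q,c,r,z=z,pad=4))
a=c["color"][170:310,80:240]
cv2.imwrite("pics/b2.png",cv2.cvtColor(cv2.resize(a,(640,560),interpolation=cv2.INTER_CUBIC),cv2.COLOR_RGB2BGR))
E
```

```text
t 9.13 pos [ 458.4 -281.3  128.3] delta [-1.9  2.8 77.2] [-0.003 -0.003 -0.   ] dist 77 grip 65.1
square_bottle [134.7, 258.9, 29.8, 42.1] (array([ 6.30547578e+02, -2.90389685e+02, -2.44728740e-01]), np.float64(0.08858974277973175))
vial [143.4, 208.5, 16.9, 33.4] (array([ 4.60773191e+02, -2.84379016e+02,  1.77206732e-01]), np.float64(0.23640820384025574))
```

View pics/b2.png

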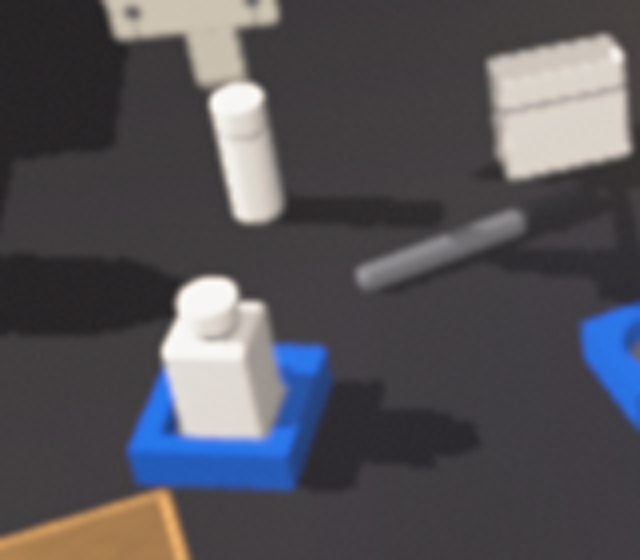

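Bottle stands inside its pocket (crop 220,370). Vial at crop (250,155), below the open jaws. Grasping it with more closing time.

step_arm --pt "-1.9 2.6 25 0 0 0" --pt "-1.9 2.6 50 0 0 0" --pt "-1.9 2.6 70 0 0 0" --pt "-1.9 2.6 77 0 0 0" --pt "-1.9 2.6 77 0 0 0"

```text
time: 9.7
tool_pos: [461.6, -283.5, 51.7]
tcp_rot: [-3.14, -0.002, 1.571]
contact_force: [1.1, -0.4, -0.9]
grip_width: 64.9
```

step_arm --pt "0 0 0 0 0 0" --pt "0 0 0 0 0 0" --pt "0 0 0 0 0 0" --pt "0 0 0 0 0 0" --pt "0 0 0 0 0 0" --fingers 10

```text
time: 10.12
tool_pos: [462.3, -284.2, 53.5]
tcp_rot: [3.14, 0.001, 1.571]
contact_force: [-0.6, 0.3, -0.1]
grip_width: 36.2
```

step_arm --pt "0 0 0 0 0 0" --pt "0 0 0 0 0 0" --pt "0 0 0 0 0 0" --pt "0 0 0 0 0 0" --pt "0 0 0 0 0 0"

```text
time: 10.53
tool_pos: [462.1, -284.1, 53.0]
tcp_rot: [3.141, 0.0, 1.571]
contact_force: [-1.3, 0.4, 4.2]
grip_width: 25.6
```

step_arm --pt "0 0 -15 0 0 0" --pt "0 0 -40 0 0 0" --pt "0 0 -75 0 0 0" --pt "0 0 -100 0 0 0" --pt "0 0 -110 0 0 0"

```text
time: 10.95
tool_pos: [463.1, -284.9, 166.1]
tcp_rot: [3.137, 0.003, 1.571]
contact_force: [1.5, -0.2, -0.5]
grip_width: 25.3
```

```bash
python3 go.py 635.4 -81 160 0
```

```text
t 10.95 pos [ 463.1 -284.9  166.1] delta [203.9 172.3   6.1] [0.004 0.003 0.   ] dist 267 grip 25.3
```

step_arm --pt "30 25 0 0 0 0" --pt "60 50 0 0 0 0" --pt "90 75 0 0 0 0" --pt "120 100 0 0 0 0" --pt "150 126 0 0 0 0"

```text
time: 11.37
tool_pos: [588.3, -132.3, 161.5]
tcp_rot: [-3.14, -0.001, 1.57]
contact_force: [1.0, -1.0, 0.0]
grip_width: 25.4
```

step_arm --pt "26 22 10 0 0 0" --pt "53.9 46.3 25 0 0 0" --pt "53.9 46.3 45 0 0 0" --pt "53.9 46.3 46 0 0 0" --pt "53.9 46.3 46 0 0 0"

```text
time: 11.78
tool_pos: [632.8, -79.7, 114.3]
tcp_rot: [-3.136, -0.001, 1.571]
contact_force: [0.4, -0.0, -1.3]
grip_width: 25.1
```

```bash
python3 go.py 635.4 -81 59 0;  python3 - <<'E'
from plant import bot
from fit import *
c=bot.capture("scene")
a=c["color"][170:310,180:340]
cv2.imwrite("pics/v1.png",cv2.cvtColor(cv2.resize(a,(640,560),interpolation=cv2.INTER_CUBIC),cv2.COLOR_RGB2BGR))
E
```

```text
t 11.78 pos [632.8 -79.7 114.3] delta [-1.4  2.9 55.3] [-0.005 -0.001  0.001] dist 55 grip 25.1
```

View pics/v1.png

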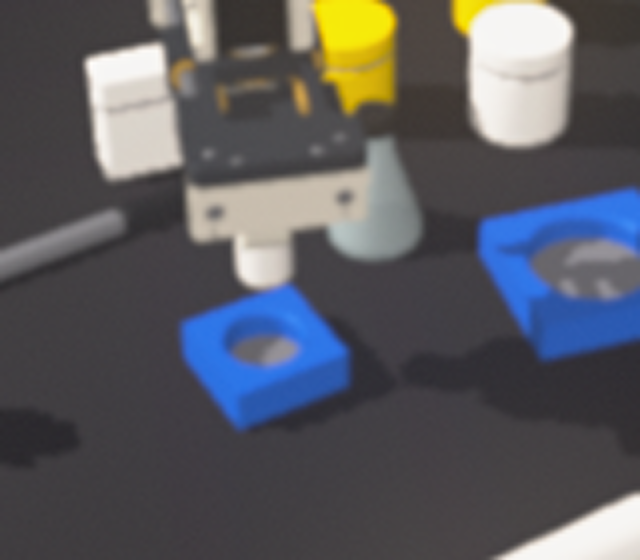

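Vial hangs upright at crop (265,260) over the small pocket (262,345). Lowering; the arm clears the flask.

step_arm --pt "-1 1.5 15 0 0 0" --pt "-1 1.5 30 0 0 0" --pt "-1 1.5 40 0 0 0" --pt "-1 1.5 48 0 0 0" --pt "-1 1.5 50 0 0 0"

```text
time: 12.25
tool_pos: [635.1, -81.8, 66.0]
tcp_rot: [-3.14, -0.0, 1.57]
contact_force: [-0.6, 0.2, -0.1]
grip_width: 25.5
```

step_arm --pt "0 0 1 0 0 0" --pt "0 0 2 0 0 0" --pt "0 0 3 0 0 0" --pt "0 0 4 0 0 0" --pt "0 0 4 0 0 0"

```text
time: 12.67
tool_pos: [635.9, -81.0, 63.0]
tcp_rot: [3.141, 0.0, 1.571]
contact_force: [0.5, -0.0, -0.7]
grip_width: 25.8
```

step_arm --pt "0 0 1 0 0 0" --pt "0 0 2 0 0 0" --pt "0 0 3 0 0 0" --pt "0 0 4 0 0 0" --pt "0 0 4 0 0 0"

```text
time: 13.08
tool_pos: [635.8, -81.0, 59.0]
tcp_rot: [3.141, -0.0, 1.571]
contact_force: [-1.0, -0.4, 2.8]
grip_width: 25.3
```

step_arm --pt "0 0 0.5 0 0 0" --pt "0 0 1 0 0 0" --pt "0 0 1 0 0 0"

```text
time: 13.33
tool_pos: [635.8, -81.0, 59.0]
tcp_rot: [3.141, 0.0, 1.571]
contact_force: [-3.8, 1.1, 9.3]
grip_width: 25.7
```

step_arm --pt "0 0 0 0 0 0" --pt "0 0 0 0 0 0" --pt "0 0 0 0 0 0" --pt "0 0 0 0 0 0" --pt "0 0 0 0 0 0" --fingers 60

```text
time: 13.75
tool_pos: [635.7, -81.0, 57.4]
tcp_rot: [-3.141, -0.0, 1.571]
contact_force: [-0.1, -1.0, 0.6]
grip_width: 54.2
```

step_arm --pt "0 0 -10 0 0 0" --pt "0 0 -40 0 0 0" --pt "0 0 -75 0 0 0" --pt "0 0 -100 0 0 0" --pt "0 0 -110 0 0 0"

```text
time: 14.17
tool_pos: [637.5, -81.5, 173.0]
tcp_rot: [3.134, 0.002, 1.571]
contact_force: [1.5, -0.2, -0.0]
grip_width: 60.3
```

```bash
python3 go.py 444 -112.5 170 .18
```

```text
t 14.17 pos [637.5 -81.5 173. ] delta [ -31.  -193.6    1.6] [ 0.007  0.002 -0.18 ] dist 196 grip 60.3
```

step_arm --pt "-6 -39 0 0 0 -0.036" --pt "-12 -78 0 0 0 -0.072" --pt "-18 -116 0 0 0 -0.11" --pt "-25 -155 0 0 0 -0.145" --pt "-31 -193.6 1.6 0 0 -0.18"

```text
time: 14.58
tool_pos: [440.1, -112.0, 166.0]
tcp_rot: [-3.141, -0.0, 1.753]
contact_force: [-0.1, -1.0, 0.4]
grip_width: 60.1
```

step_arm --pt "0 0 25 0 0 0" --pt "0 0 45 0 0 0" --pt "0 0 45 0 0 0" --pt "0 0 45 0 0 0"

```text
time: 14.92
tool_pos: [441.7, -111.9, 120.8]
tcp_rot: [-3.14, -0.001, 1.751]
contact_force: [0.5, -0.7, 0.4]
grip_width: 60.2
```

```bash
python3 go.py 444 -112.5 51 .18;  python3 - <<'E'
from plant import bot
from fit import *
c=bot.capture("scene")
for q,z in(("square_bottle",6),("vial",6),("slide_box",0)):
    r=bot.boxes_of(q,c)
    if r: r=r[0]["rect"];print(q,r,fit(q,c,r,z=z,pad=4))
a=c["color"][150:310,180:340]
cv2.imwrite("pics/v2.png",cv2.cvtColor(cv2.resize(a,(600,600),interpolation=cv2.INTER_CUBIC),cv2.COLOR_RGB2BGR))
E
```

```text
t 14.92 pos [ 441.7 -111.9  120.8] delta [-1.1  2.3 69.8] [-0.002 -0.001 -0.   ] dist 70 grip 60.2
square_bottle [134.9, 258.2, 28.9, 41.7] (array([ 6.29816954e+02, -2.90400840e+02, -1.99383240e-01]), np.float64(0.08797484636306763))
vial [246.5, 244.9, 16.0, 36.4] (array([ 6.28185937e+02, -8.05847334e+01,  9.69664271e-02]), np.float64(0.1406862735748291))
slide_box [219.9, 196.2, 31.9, 30.7] (array([ 4.43082959e+02, -1.13471742e+02,  2.36087927e-01]), np.float64(0.13894149661064148))
```

View pics/v2.png

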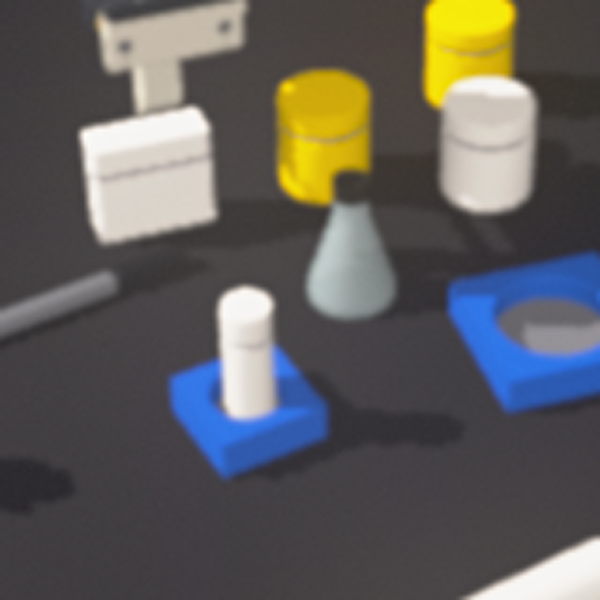

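The vial stands in the small pocket (crop 248,360). Slide box at crop (150,175), with the finger over it. Grasping.

step_arm --pt "-1 2 25 0 0 0" --pt "-1 2 45 0 0 0" --pt "-1 2 62 0 0 0" --pt "-1 2 69 0 0 0" --pt "-1 2 69 0 0 0"

```text
time: 15.53
tool_pos: [443.9, -112.4, 51.3]
tcp_rot: [-3.14, -0.001, 1.751]
contact_force: [0.3, -0.2, -0.5]
grip_width: 60.1
```

step_arm --pt "0 0 0 0 0 0" --pt "0 0 0 0 0 0" --pt "0 0 0 0 0 0" --pt "0 0 0 0 0 0" --pt "0 0 0 0 0 0" --fingers 10

```text
time: 15.95
tool_pos: [444.6, -112.8, 52.7]
tcp_rot: [3.141, 0.001, 1.751]
contact_force: [-0.4, 0.8, 0.4]
grip_width: 31.4
```

step_arm --pt "0 0 0 0 0 0" --pt "0 0 0 0 0 0" --pt "0 0 0 0 0 0" --pt "0 0 0 0 0 0" --pt "0 0 0 0 0 0"

```text
time: 16.37
tool_pos: [444.6, -112.8, 52.5]
tcp_rot: [3.141, 0.0, 1.751]
contact_force: [0.0, 0.4, 5.8]
grip_width: 25.8
```

step_arm --pt "0 0 -15 0 0 0" --pt "0 0 -40 0 0 0" --pt "0 0 -75 0 0 0" --pt "0 0 -105 0 0 0" --pt "0 0 -120 0 0 0"

```text
time: 16.78
tool_pos: [445.2, -113.1, 175.2]
tcp_rot: [3.138, 0.002, 1.751]
contact_force: [0.8, -0.1, -0.6]
grip_width: 25.6
```

```bash
python3 go.py 645 267 170 -.32
```

```text
t 16.78 pos [ 445.2 -113.1  175.2] delta [338.2 264.6   5.3] [0.004 0.001 0.5  ] dist 429 grip 25.6
```

step_arm --pt "31 24 0 0 0 0.05" --pt "62 48 0 0 0 0.1" --pt "93 72 0 0 0 0.15" --pt "124 96 0 0 0 0.2" --pt "155 121 0 0 0 0.25"

```text
time: 17.2
tool_pos: [535.7, 63.2, 171.9]
tcp_rot: [-3.141, 0.0, 1.498]
contact_force: [1.2, -1.1, -0.6]
grip_width: 25.9
```

```bash
python3 go.py 645 267 170 -.32
```

```text
t 17.2 pos [535.7  63.2 171.9] delta [211.2  94.2   1.8] [-0.001  0.     0.247] dist 231 grip 25.9
```

step_arm --pt "36 16 0 0 0 0.05" --pt "72 32 0 0 0 0.1" --pt "108 48 0 0 0 0.15" --pt "144 64 0 0 0 0.2" --pt "180 80 0 0 0 0.247"

```text
time: 17.62
tool_pos: [628.1, 237.3, 171.4]
tcp_rot: [-3.141, 0.001, 1.252]
contact_force: [1.8, -1.2, 0.1]
grip_width: 25.6
```

```bash
python3 go.py 645 267 115 -.32
```

```text
t 17.62 pos [628.1 237.3 171.4] delta [33.6  6.7 56.4] [-0.001  0.001  0.001] dist 66 grip 25.6
```

step_arm --pt "17 3 15 0 0 0" --pt "33 6 35 0 0 0" --pt "33 6 55 0 0 0" --pt "33 6 55 0 0 0" --pt "33 6 55 0 0 0"

```text
time: 18.03
tool_pos: [642.9, 264.6, 115.3]
tcp_rot: [-3.138, 0.003, 1.254]
contact_force: [0.5, 0.3, 0.2]
grip_width: 25.9
```

step_arm --pt "0 0 0 0 0 0" --pt "0 0 0 0 0 0"

```text
time: 18.2
tool_pos: [644.7, 264.5, 119.0]
tcp_rot: [3.139, -0.001, 1.253]
contact_force: [-0.3, 0.2, -0.7]
grip_width: 25.9
```

```bash
python3 go.py 645 267 58.5 -.32;  python3 - <<'E'
from plant import bot
from fit import *
o=bot.get_obs();c=bot.capture("scene")
u,v,w,h=413,225,60,60
r=bot.boxes_of("slide_box",c);print(r[:1])
z=o["tool_pos"][2]-52.5
m=render("slide_box",[645,267,-.32],c,(353,165,120,120),z)
k=cv2.findContours((m>.5).astype(np.uint8),0,1)[0]
a=c["color"][165:285,353:473].copy();a=cv2.resize(a,(600,600),interpolation=cv2.INTER_CUBIC)
cv2.drawContours(a,[x*5+2 for x in k],-1,(255,0,0),1)
cv2.imwrite("pics/x1.png",cv2.cvtColor(a,cv2.COLOR_RGB2BGR))
E
```

```text
t 18.2 pos [644.7 264.5 119. ] delta [ 2.3 -0.6 60.5] [ 0.002 -0.001  0.002] dist 61 grip 25.9
[{'rect': [273.8, 213.5, 28.0, 38.8], 'p': 0.72}]
```

View pics/x1.png

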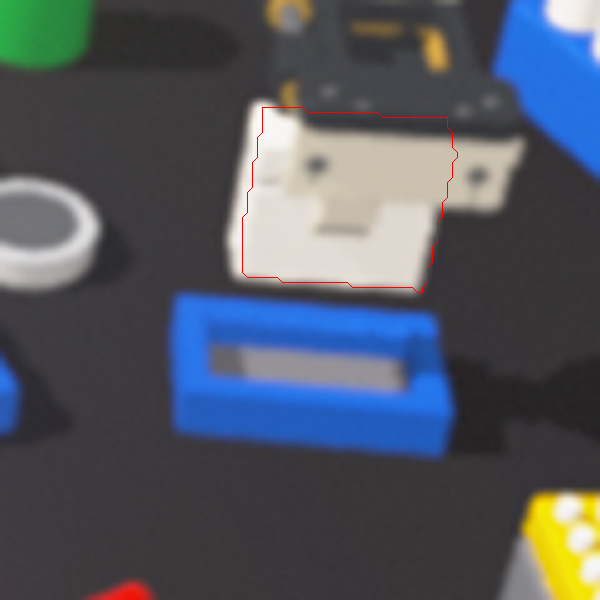

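Slide box held upright, about 4 mm left of the target outline (left edge crop 235 against 243). I correct by 3.5 mm along its length and lower it.

step_arm --pt "3.5 -0.5 15 0 0 0" --pt "3.5 -0.5 30 0 0 0" --pt "3.5 -0.5 43 0 0 0" --pt "3.5 -0.5 50 0 0 0" --pt "3.5 -0.5 53 0 0 0"

```text
time: 18.72
tool_pos: [644.0, 268.0, 62.9]
tcp_rot: [-3.14, 0.001, 1.254]
contact_force: [0.5, 0.6, -0.8]
grip_width: 25.7
```

step_arm --pt "0 0 1 0 0 0" --pt "0 0 2 0 0 0" --pt "0 0 3 0 0 0" --pt "0 0 4 0 0 0" --pt "0 0 4 0 0 0"

```text
time: 19.13
tool_pos: [644.7, 268.5, 60.5]
tcp_rot: [3.141, -0.0, 1.254]
contact_force: [-0.3, -0.4, -0.5]
grip_width: 25.6
```

step_arm --pt "0 0 1 0 0 0" --pt "0 0 2 0 0 0" --pt "0 0 3 0 0 0" --pt "0 0 3 0 0 0"

```text
time: 19.47
tool_pos: [644.8, 268.5, 58.6]
tcp_rot: [3.141, -0.001, 1.254]
contact_force: [-2.0, -0.3, 6.3]
grip_width: 26.1
```

Seated at z 58.6 as expected. Release.

step_arm --pt "0 0 0 0 0 0" --pt "0 0 0 0 0 0" --pt "0 0 0 0 0 0" --pt "0 0 0 0 0 0" --pt "0 0 0 0 0 0" --fingers 90

```text
time: 19.88
tool_pos: [644.5, 268.4, 56.9]
tcp_rot: [-3.141, 0.0, 1.254]
contact_force: [-0.7, 0.3, -0.5]
grip_width: 54.9
```

step_arm --pt "0 0 -10 0 0 0" --pt "0 0 -40 0 0 0" --pt "0 0 -75 0 0 0" --pt "0 0 -105 0 0 0" --pt "0 0 -125 0 0 0"

```text
time: 20.3
tool_pos: [645.6, 268.7, 186.9]
tcp_rot: [3.137, -0.003, 1.254]
contact_force: [0.4, -0.7, -0.2]
grip_width: 87.5
```

```bash
python3 go.py 450 94 170 0
```

```text
t 20.3 pos [645.6 268.7 186.9] delta [-227.  -131.4   15.6] [ 0.005 -0.002 -0.317] dist 263 grip 87.5
```

step_arm --pt "-34 -20 0 0 0 -0.06" --pt "-68 -39 0 0 0 -0.12" --pt "-102 -59 0 0 0 -0.19" --pt "-136 -79 0 0 0 -0.25" --pt "-170 -98 0 0 0 -0.317"

```text
time: 20.72
tool_pos: [496.8, 136.5, 182.9]
tcp_rot: [3.141, -0.0, 1.574]
contact_force: [1.2, -0.6, 0.9]
grip_width: 90.4
```

```bash
python3 go.py 450 94 125 0
python3 - <<'E'
from plant import bot
from fit import *
c=bot.capture("scene")
for q,z in(("slide_box",6),):
    r=[[round(x) for x in d["rect"]] for d in bot.boxes_of(q,c)];print(r)
E
```

```text
t 20.72 pos [496.8 136.5 182.9] delta [-42.4 -47.   57.8] [ 0.001 -0.     0.003] dist 86 grip 90.4
[[418, 225, 40, 27]]
```

step_arm --pt "-22 -24 10 0 0 0.003" --pt "-42 -46 25 0 0 0.003" --pt "-42 -46 57 0 0 0.003" --pt "-42 -46 57 0 0 0.003" --pt "-42 -46 57 0 0 0.003"

```text
time: 21.23
tool_pos: [452.7, 95.5, 125.3]
tcp_rot: [-3.14, -0.0, 1.567]
contact_force: [0.4, -0.7, 0.6]
grip_width: 90.0
```

step_arm --pt "0 0 0 0 0 0" --pt "0 0 0 0 0 0"

```text
time: 21.4
tool_pos: [454.2, 95.9, 126.6]
tcp_rot: [3.138, -0.0, 1.568]
contact_force: [-1.4, 0.6, -0.8]
grip_width: 90.3
```

```bash
python3 go.py 450 94 51 0
python3 - <<'E'
from plant import bot
from fit import *
c=bot.capture("scene")
a=c["color"][140:300,270:470]
cv2.imwrite("pics/j1.png",cv2.cvtColor(cv2.resize(a,(750,600),interpolation=cv2.INTER_CUBIC),cv2.COLOR_RGB2BGR))
E
```

```text
t 21.4 pos [454.2  95.9 126.6] delta [-2.  -4.4 75.6] [ 0.003 -0.    -0.002] dist 76 grip 90.3
```

View pics/j1.png

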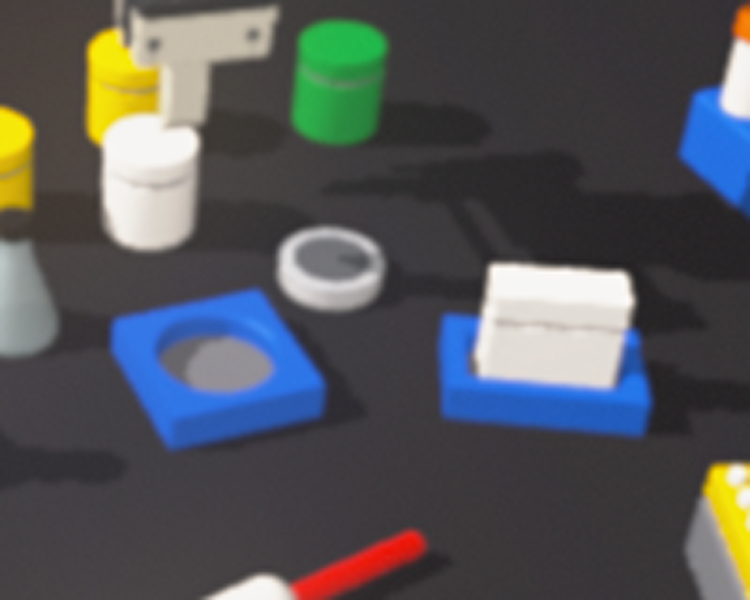

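Slide box stands in its oblong pocket (crop 555,325). White jar at crop (150,180), the open finger above and in front of it. Grasping the jar.

step_arm --pt "-2.5 -4 20 0 0 0" --pt "-2.5 -4 40 0 0 0" --pt "-2.5 -4 60 0 0 0" --pt "-2.5 -4 74 0 0 0" --pt "-2.5 -4 74 0 0 0"

```text
time: 21.87
tool_pos: [447.8, 93.2, 49.7]
tcp_rot: [-3.139, 0.0, 1.568]
contact_force: [-1.2, 0.6, -0.4]
grip_width: 89.7
```

step_arm --pt "0 0 0 0 0 0" --pt "0 0 0 0 0 0" --pt "0 0 0 0 0 0" --pt "0 0 0 0 0 0" --pt "0 0 0 0 0 0" --fingers 40

```text
time: 22.28
tool_pos: [449.0, 93.0, 51.9]
tcp_rot: [3.14, -0.0, 1.568]
contact_force: [0.5, -0.5, -0.8]
grip_width: 61.3
```

step_arm --pt "0 0 0 0 0 0" --pt "0 0 0 0 0 0" --pt "0 0 0 0 0 0" --pt "0 0 0 0 0 0" --pt "0 0 0 0 0 0"

```text
time: 22.7
tool_pos: [449.2, 93.0, 51.7]
tcp_rot: [3.14, -0.0, 1.568]
contact_force: [0.6, 0.3, 5.8]
grip_width: 55.3
```

step_arm --pt "0 0 -15 0 0 0" --pt "0 0 -40 0 0 0" --pt "0 0 -75 0 0 0" --pt "0 0 -105 0 0 0" --pt "0 0 -110 0 0 0"

```text
time: 23.12
tool_pos: [450.5, 93.1, 165.4]
tcp_rot: [3.134, -0.0, 1.568]
contact_force: [1.1, 0.3, -1.3]
grip_width: 55.5
```

```bash
python3 go.py 605 93.4 120 0
```

```text
t 23.12 pos [450.5  93.1 165.4] delta [  0.8 154.2  46.5] [ 0.007 -0.    -0.003] dist 161 grip 55.5
```

step_arm --pt "0 35 0 0 0 0" --pt "0 70 0 0 0 0" --pt "0 105 10 0 0 0" --pt "0 135 25 0 0 0" --pt "0 153 46 0 0 0"

```text
time: 23.53
tool_pos: [604.8, 92.3, 114.8]
tcp_rot: [3.138, -0.0, 1.567]
contact_force: [-0.5, 0.0, -1.0]
grip_width: 55.2
```

step_arm --pt "0 0 0 0 0 0" --pt "0 0 0 0 0 0" --pt "0 0 0 0 0 0"

```text
time: 23.78
tool_pos: [600.5, 92.5, 114.5]
tcp_rot: [-3.139, -0.0, 1.568]
contact_force: [-0.7, 0.0, -1.8]
grip_width: 55.5
```

```bash
python3 go.py 605 92.5 57.7 0;  python3 - <<'E'
from plant import bot
from fit import *
o=bot.get_obs();c=bot.capture("scene")
roi=(267,165,120,120)
m=render("jar",[605,93.4,0],c,roi,o["tool_pos"][2]-51.7)
k=cv2.findContours((m>.5).astype(np.uint8),0,1)[0]
a=cv2.resize(c["color"][165:285,267:387],(600,600),interpolation=cv2.INTER_CUBIC)
cv2.drawContours(a,[x*5+2 for x in k],-1,(255,0,0),1)
cv2.imwrite("pics/j2.png",cv2.cvtColor(a,cv2.COLOR_RGB2BGR))
E
```

```text
t 23.78 pos [600.5  92.5 114.5] delta [-0.   4.7 56.8] [-0.002 -0.    -0.003] dist 57 grip 55.5
```

View pics/j2.png

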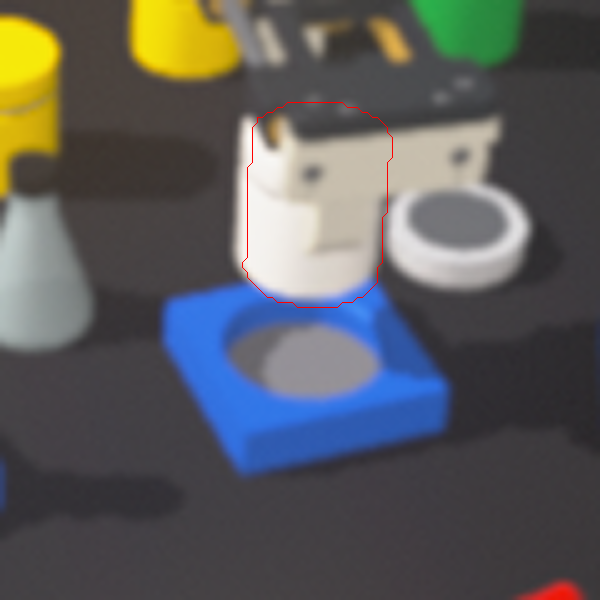

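Jar upright over the large pocket, slightly left of and behind the outline. Correct by +1.5 mm in y and +4.5 mm in x while lowering.

step_arm --pt "1.5 4.5 10 0 0 0" --pt "1.5 4.5 25 0 0 0" --pt "1.5 4.5 38 0 0 0" --pt "1.5 4.5 46 0 0 0" --pt "1.5 4.5 49 0 0 0"

```text
time: 24.25
tool_pos: [605.2, 94.1, 65.1]
tcp_rot: [-3.14, -0.0, 1.568]
contact_force: [0.2, 0.3, -1.3]
grip_width: 55.4
```

step_arm --pt "0 0 1 0 0 0" --pt "0 0 2 0 0 0" --pt "0 0 3 0 0 0" --pt "0 0 4 0 0 0" --pt "0 0 4 0 0 0"

```text
time: 24.67
tool_pos: [606.1, 93.9, 62.4]
tcp_rot: [3.141, -0.0, 1.568]
contact_force: [-0.4, 0.3, -1.9]
grip_width: 55.3
```

step_arm --pt "0 0 1 0 0 0" --pt "0 0 2 0 0 0" --pt "0 0 3 0 0 0" --pt "0 0 3 0 0 0"

```text
time: 25.0
tool_pos: [605.9, 94.0, 58.9]
tcp_rot: [-3.141, -0.0, 1.568]
contact_force: [0.3, -0.6, -0.8]
grip_width: 55.6
```

step_arm --pt "0 0 0.5 0 0 0" --pt "0 0 1 0 0 0" --pt "0 0 1.5 0 0 0" --pt "0 0 1.5 0 0 0"

```text
time: 25.33
tool_pos: [606.0, 94.0, 57.8]
tcp_rot: [3.141, -0.0, 1.568]
contact_force: [-0.7, 0.2, 1.7]
grip_width: 55.4
```

step_arm --pt "0 0 0.5 0 0 0" --pt "0 0 0.5 0 0 0" --pt "0 0 0.5 0 0 0"

```text
time: 25.58
tool_pos: [606.0, 94.0, 57.8]
tcp_rot: [3.141, -0.0, 1.568]
contact_force: [-1.8, -0.2, 5.3]
grip_width: 55.4
```

step_arm --pt "0 0 0 0 0 0" --pt "0 0 0 0 0 0" --pt "0 0 0 0 0 0" --pt "0 0 0 0 0 0" --pt "0 0 0 0 0 0" --fingers 91

```text
time: 26.0
tool_pos: [606.0, 94.0, 56.9]
tcp_rot: [-3.142, -0.0, 1.568]
contact_force: [0.2, 0.5, -0.5]
grip_width: 84.4
```

step_arm --pt "0 0 0 0 0 0" --pt "0 0 -10 0 0 0" --pt "0 0 -40 0 0 0" --pt "0 0 -75 0 0 0" --pt "0 0 -115 0 0 0"

```text
time: 26.42
tool_pos: [605.0, 93.9, 172.7]
tcp_rot: [-3.139, 0.0, 1.568]
contact_force: [1.7, 0.2, -0.6]
grip_width: 90.9
```

step_arm --pt "10 -35 -15 0 0 0" --pt "20 -70 -30 0 0 0" --pt "30 -105 -40 0 0 0" --pt "40 -140 -50 0 0 0" --pt "50 -175 -50 0 0 0"

```text
time: 26.83
tool_pos: [430.3, 144.9, 224.7]
tcp_rot: [3.137, -0.001, 1.567]
contact_force: [0.7, 0.7, 0.5]
grip_width: 90.8
```

step_arm --pt "38 0 0 0 0 0" --pt "76 0 0 0 0 0" --pt "114 0 0 0 0 0" --pt "152 0 0 0 0 0" --pt "190 0 0 0 0 0"

```text
time: 27.25
tool_pos: [431.3, 336.3, 223.3]
tcp_rot: [3.14, -0.001, 1.568]
contact_force: [1.3, -0.5, 0.2]
grip_width: 91.1
```

Run:
```python
from plant import bot
from fit import *
P=dict(jar=(605,93.4,0),vial=(635.4,-81,0),square_bottle=(636,-289.5,-.255),slide_box=(645.2,267,-.32))
for n,(x0,y0,w,h) in(("scene",(95,170,370,140)),("top",(80,110,400,120))):
    c=bot.capture(n); s=2
    a=cv2.resize(c["color"][y0:y0+h,x0:x0+w],None,fx=2,fy=2,interpolation=cv2.INTER_CUBIC)
    for q in P:
        r=bot.boxes_of(q,c); r=[d for d in r if abs(d["rect"][0]-0)>0]
        m=render(q,P[q],c,(x0,y0,w,h),6); ys,xs=np.nonzero(m>.5)
        best=min(r,key=lambda d:abs(d["rect"][0]-x0-xs.mean())+abs(d["rect"][1]-y0-ys.mean())) if r else None
        if best: print(n,q,"ideal centre",round(xs.mean()+x0,1),round(ys.mean()+y0,1),"box",np.round(best["rect"],1), fit(q,c,best["rect"],6,4)[0].round(1) if n=="top" else "")
        cv2.drawContours(a,[k*2+1 for k in cv2.findContours((m>.5).astype(np.uint8),0,1)[0]],-1,(255,0,0),1)
    for q in("flask","dish"): print(n,q,[np.round(d["rect"]) for d in bot.boxes_of(q,c)][:1])
    cv2.imwrite(f"pics/end_{n}.png",cv2.cvtColor(a,cv2.COLOR_RGB2BGR))
a=np.vstack([np.pad(cv2.imread(f"pics/end_{n}.png"),((0,0),(0,60 if n=="scene" else 0),(0,0))) for n in("scene","top")]);cv2.imwrite("pics/end.png",a);print(a.shape)
```

```text
scene jar ideal centre 328.2 227.6 box [331.3 225.6  28.4  41.8] 
scene vial ideal centre 245.5 245.6 box [245.5 244.3  13.   35.6] 
scene square_bottle ideal centre 135.4 261.9 box [134.9 257.9  24.2  42.6] 
scene slide_box ideal centre 416.8 228.4 box [417.5 226.8  43.3  30.3] 
scene flask [array([273., 214.,  27.,  43.])]
scene dish [array([361., 213.,  29.,  18.])]
top jar ideal centre 217.3 155.7 box [215.3 155.7  32.   34.5] [6.043e+02 9.490e+01 1.000e-01]
top vial ideal centre 311.3 140.5 box [310.4 140.3  20.5  20.5] [ 6.343e+02 -7.900e+01  1.000e-01]
top square_bottle ideal centre 421.4 143.0 box [417.5 142.9  33.3  26.9] [ 6.360e+02 -2.869e+02 -2.000e-01]
top slide_box ideal centre 124.6 133.2 box [123.5 134.1  52.1  32.9] [ 6.431e+02  2.686e+02 -3.000e-01]
top flask [array([270., 197.,  25.,  29.])]
top dish [array([167., 199.,  27.,  32.])]
(520, 800, 3)
```

View pics/end.png

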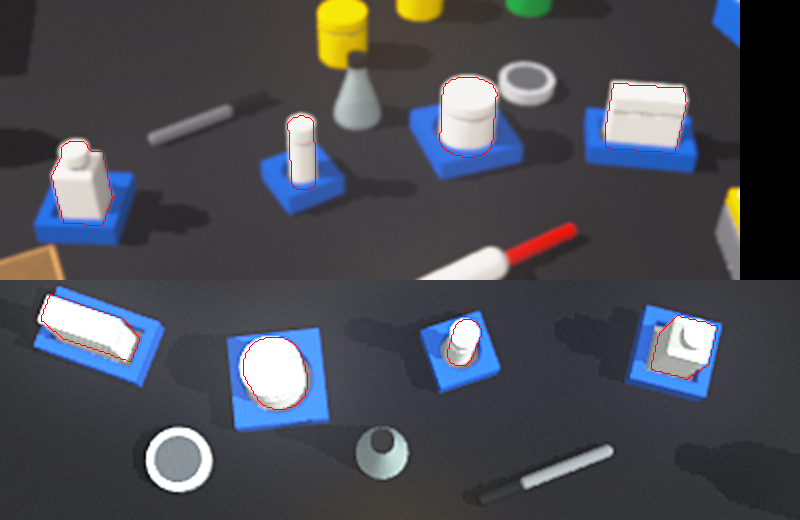

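All four outlines (model placed at the holder centre, on the pocket floor) match. Flask and dish are where they were. Handing in.

step_arm --pt "0 0 0 0 0 0" --pt "0 0 0 0 0 0"

```text
time: 28.12
tool_pos: [431.7, 334.4, 222.1]
tcp_rot: [3.142, -0.0, 1.568]
contact_force: [-0.1, -0.3, 0.4]
grip_width: 91.0
```

```bash
python3 -c "
from plant import bot
print(bot.close_job())"
```

```text
the job is handed in; nothing more can be done
None
```

All four containers now stand upright in their own holders, released. I handed the job in at about 28 s of the 120 s, and `close_job()` gave no verdict.

**Final check:** Fits to the last top picture put each container within about 3 mm of its holder's centre. The outlines drawn in both pictures agree with each one standing on the pocket floor. The gripper felt the floor at the expected height each time. The flask and dish had not visibly moved.

**What did not agree:**
- **Bottle grasp:** the fingers had not fully closed when I began lifting it, so it may have been gripped a few mm off the 45 mm mark. It still seated properly.
- **Scene-camera fits:** earlier fits of the placed bottle and vial came out 5–7 mm too small in x. I put that down to the holder's rim hiding their lower edges, as the top picture did not show it.
- **Slide box detector:** with the box in the gripper, it once reported another object, so I used the drawn outline there.

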